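Key in the code on the tackle box and flip its latch

TASK

Unlock the gray tackle box on the table: on its lid, lightly press in the round key, then the long bar key, then the square key, each well past half its travel, and only then push the flip latch lever over, away from the robot, until it is fully over. Leave the cross-shaped key out, push gently throughout, and do not disturb the dinosaur, jar, mold or pinwheel.

Things in the scene. Friction and masses are not known exactly. Their poses are not given: they have to be found in the camera images.
- tackle_box: Gray plastic tackle box, 200 (its x) by 400 (its y) by 105 mm high, heavy, stands fast on the table. Origin: centre of its underside, z up; -x is its front, towards the robot. Its flat lid top is 105 mm above the table and carries, in a row along its y 54 mm apart, the four key housings in any order, and the latch 80 mm beyond the row at the +y end; the toy dinosaur stands at the -y end.
- round_key_base: Black housing of the round key, 46 (x) by 46 (y) by 8 mm high, fixed on the lid, axes as the box's. Origin: centre of its underside.
- round_key_top (a point): Centre of the top face of the round key: a round button, 32 mm across, bare metal like all four keys. Its top stands 14 mm above its housing (22 mm above the lid) when out, and the point moves down with the key.
- round_key (a joint): How far the round key is pushed straight down into its housing, in m: 0 out, 0.010 at its hard stop. It resists with a steady 3 N or so, has no return spring and stays where it is left. It counts as in from 0.005 on.
- bar_key_base: Black housing of the bar key, 46 (x) by 46 (y) by 8 mm high, fixed on the lid, axes as the box's. Origin: centre of its underside.
- bar_key_top (a point): Centre of the top face of the bar key: a long narrow bar, 40 mm along the housing's x by 12 mm along its y, bare metal like all four keys. Its top stands 14 mm above its housing (22 mm above the lid) when out, and the point moves down with the key.
- bar_key (a joint): How far the bar key is pushed straight down into its housing, in m: 0 out, 0.010 at its hard stop. It resists with a steady 3 N or so, has no return spring and stays where it is left. It counts as in from 0.005 on.
- square_key_base: Black housing of the square key, 46 (x) by 46 (y) by 8 mm high, fixed on the lid, axes as the box's. Origin: centre of its underside.
- square_key_top (a point): Centre of the top face of the square key: a square button, 30 by 30 mm, bare metal like all four keys. Its top stands 14 mm above its housing (22 mm above the lid) when out, and the point moves down with the key.
- square_key (a joint): How far the square key is pushed straight down into its housing, in m: 0 out, 0.010 at its hard stop. It resists with a steady 3 N or so, has no return spring and stays where it is left. It counts as in from 0.005 on.
- cross_key_base: Black housing of the cross key, 46 (x) by 46 (y) by 8 mm high, fixed on the lid, axes as the box's. Origin: centre of its underside.
- cross_key_top (a point): Centre of the top face of the cross key: a plus-shaped button, two crossed bars 40 by 11 mm (not part of the code), bare metal like all four keys. Its top stands 14 mm above its housing (22 mm above the lid) when out, and the point moves down with the key.
- cross_key (a joint): How far the cross key is pushed straight down into its housing, in m: 0 out, 0.010 at its hard stop. It resists with a steady 3 N or so, has no return spring and stays where it is left. It must stay out (under 0.002).
- latch_base: Black hinge block of the latch, fixed on the lid, 50 by 50 by 10 mm, with two small cheeks to 23 mm high; axes as the box's. Origin: centre of its underside; the hinge axis runs along its y, 16 mm above the origin.
- latch_tip (a point): Middle of the free edge of the latch lever: a gray paddle 32 mm wide (y), 6 mm thick with an 8 mm rounded edge, this point 50 mm from the hinge axis. It is pushed over about that axis from leaning to -x to leaning to +x.
- latch (a joint): Angle of the latch lever, rad: 0 leans 0.45 rad (26 degrees) from upright to the box's -x (locked), 0.45 upright, 1.1 leans 0.65 rad (37 degrees) to +x against its stop (open). It starts at 0 to 0.15, takes about 2 N at the free edge, and stays where it is left. Counts as fully over above 0.95.
- dinosaur: Bystander: hard green plastic toy dinosaur, about 85 mm long (x), 29 mm wide, 50 mm tall, 60 g, loose, on the -y end of the box's lid. Origin: centre of its underside.
- jar: Bystander: lidded glass jar with two marbles, 62 mm across, 82 mm tall, loose on the table at the robot's left. Origin: centre of its underside.
- mold: Bystander: coral bracelet mold, a disc 90 mm across and 14 mm high with a ring groove, loose on the table beyond the jar at the left. Origin: centre of its underside.
- pinwheel: Bystander: chrome pinwheel lying flat on the table at the robot's right, wheel 110 mm across, under 20 mm high, stick 200 mm towards its -x. Origin: under the wheel's hub.

How it is judged:
On the way, in this order (a step that is already met when the one before it is completed fails the run):
1. the round key is pressed in past half its travel (value of joint round_key above 0.0045 m), for 0.1 s.
2. the bar key is pressed in past half its travel (value of joint bar_key above 0.0045 m), for 0.1 s.
3. the square key is pressed in past half its travel (value of joint square_key above 0.0045 m), for 0.1 s.
4. the latch lever is pushed fully over to the far side (value of joint latch above 0.95 rad), for 0.2 s.
At the end, for the whole second after the job is handed in: Round, bar and square keys are each in by half their 10 mm travel or more (4.5 mm at the least), the cross key is out (under 2 mm), the latch lever is over beyond 0.95 of its 1.1 rad, and the four bystanders stand upright within 20 mm of where they were (value of joint each of round_key, bar_key, square_key above 0.0045 m and value of joint cross_key below 0.002 m and value of joint latch above 0.95 rad and distance of each of dinosaur, jar, mold, pinwheel from where it was at the start of the episode below 0.02 m and angle between each of dinosaur, jar, mold, pinwheel's own z axis and vertical below 0.3 rad); the robot touches nothing.
It fails at once if a key pressed out of order: the bar before the round, or the square before the bar ((value of joint bar_key above 0.002 m and value of joint round_key below 0.0045 m) or (value of joint square_key above 0.002 m and value of joint bar_key below 0.0045 m)).
It fails at once if the latch lever pushed before the three keys are in (value of joint latch above 0.4 rad and value of joint square_key below 0.0045 m).
It fails at once if the cross key pressed in (2 mm or more) (value of joint cross_key above 0.002 m).
It fails at once if a key, its housing, the latch or the box pushed hard (over 25 N) (contact force between any of round_key_base, bar_key_base, square_key_base, cross_key_base, latch_base, tackle_box and the fingers above 25 N or contact force between any of round_key_base, bar_key_base, square_key_base, cross_key_base, latch_base, tackle_box and the arm above 25 N).
It fails at once if a bystander moved or lifted by more than 20 mm, or tipped (distance of any of dinosaur, jar, mold, pinwheel from where it was at the start of the episode above 0.02 m or angle between any of dinosaur, jar, mold, pinwheel's own z axis and vertical above 0.3 rad).
It also fails if it takes over 56 s, if anything falls off the work surface, if the arm or the gripper's body presses on something with over 40 N, if the wrist force passes 120 N, or if a joint passes its speed limit or range.

ROBOT

A 6-joint arm with a two-finger parallel gripper is mounted at the origin on the work surface. World frame = base frame: x ahead of the robot, y to its left, z up, the work surface at z = 0. Lengths are in m, angles in rad, forces in N, time in s.
With the tool pointing down it reaches from about 0.375 to 0.9 m from the base axis. Payload 3.1 kg.
Tool frame: the origin (TCP) lies between the finger pads; the fingertips stand 8 mm ahead of it and the grasp point (between the pads) lies 11 mm behind it; z points along the fingers, y is the line along which they close (so a half turn about z gives the same grasp; the last joint's range is limited). The gripper opens to 87 mm and grips with 3 to 60 N. Pads are 19 mm wide; open, the fingers measure 117 mm over their backs; the gripper's body (75 mm by 190 mm) begins 51 mm behind the grasp point.
Start: joints at [-1.482, 0.527, 1.433, -0, 1.181, -0.178], TCP at [0.165, -0.603, 0.231] pointing down, gripper open.
Joint ranges: [-3.08, 3.08], [-0.75, 2.2], [0.22, 2.44], [-1.43, 4.57], [0, 2.65], [-2.85, 2.85]. Speed limits (rad/s): [2.79, 2.79, 3.14, 3.14, 3.14, 3.14].

INTERFACE

Orientations are given as a unit quaternion [x, y, z, w].
In Python, from rig import robot gives the robot as it stands.
- The arm moves only by the tool move_arm, never from a script. Its argument "motion" is text: rows parted by semicolons, each of 5 numbers parted by spaces: the opening, from -1 (shut) to 1 (fully open), then the shift along the tool's x, y, z normalised to -1 to 1, where 1 is 0.2 m, then the turn about the tool's z normalised to -1 to 1, where 1 is pi rad. A call has 1 to 12 rows; each row is the pose to reach, as a shift and turn from the pose commanded when the call began, along the tool's axes at that moment, turning the shorter way round; what a row does not reach only later rows make up. A row lasts 1/12 s, in which the tool goes at most 41.7 mm and 7.16 degrees, less where a joint would pass 70% of its speed; a pose out of reach is approached as far as the arm can. A call with a number of a shift or a turn outside -1 to 1 is refused whole. A call with a gripper value outside its range is refused whole. The fingers move at their own pace and stop on an object; "newtons" is the grip in N (left out, the last holds). Time passes only in rows, so rows that repeat a pose let the fingers close. It gives the time, the measured TCP pose, the force, the opening and the grip force at its end, in the units of the state.
- robot.get_obs(): the state, without advancing time (a new reading comes with each control period).
- robot.camera(name): name is "side" or "top"; returns (picture, depth): 400x640x3 uint8, red, green, blue; 400x640 float32, m along the optical axis (not along the pixel's ray), 0 where there is no reading.
- robot.camera_model(name): a dict with "mtx" (3x3 intrinsics, pixels), "position" and "attitude" of the camera in the world. Camera axes: x right, y down, z forward; pixel columns grow to the right and rows downward; lengths in m; the calibration is good to about 2 mm. A picture is of the moment at which its call begins. camera_model takes no time and is no camera call.
- robot.hand_in(): hands the job in; it is judged then, once.
The state is a dict: "time": time; "q": joint angles; "joint_velocities": joint speeds; "joint_torque": joint torques, N m; "position": TCP position; "tool_rot": TCP orientation; "ft_force": force on the tool from outside, world axes, zero at the start; "moment": the same for the moment, N m; "grip_width": finger opening in m; "grip_force": force on a finger pad.
Only numpy, scipy, OpenCV 4.12 (cv2) and the standard library are available. Lean on these libraries where they do the work, as an engineer would, in place of code of your own. Each camera call takes 0.05 s, during which the arm holds its last target. There are 200 camera calls.

## Working session

There is one attempt and no reset: what is moved stays moved. The work goes in short steps, Python scripts to look and compute and a tool call to move; the robot and the scene stay as the last step left them, time stands still between calls to the robot, and variables do not carry over. Pictures are saved under pics/ and viewed, at most 10 in all, crops included, and the job is handed in when it is done.

Besides the shell and the picture viewer there is one more tool, called after "Call:" in YAML: its name, and indented under it one key for each argument. move_arm: Moves the arm, as the interface text tells. Its arguments: {"type":"object","properties":{"motion":{"type":"string"},"newtons":{"type":"number"}},"required":["motion"]}

```bash
mkdir -p pics; ls; python3 - <<'E'
from rig import robot
import cv2,numpy as np
for n in("top","side"):
    p,d=robot.camera(n); cv2.imwrite(f"pics/{n}0.png",p[:,:,::-1]); np.save(f"{n}0.npy",d); m=robot.camera_model(n); print(n,m)
o=robot.get_obs(); print(o)
E
```

```text
pics
top {'mtx': array([[366.31562172,   0.        , 316.57393239],
       [  0.        , 366.31562172, 197.25500895],
       [  0.        ,   0.        ,   1.        ]]), 'position': array([ 0.42180891, -0.01676617,  1.18737333]), 'attitude': array([-0.70366717,  0.70806902, -0.04479339,  0.03852696])}
side {'mtx': array([[484.38752407,   0.        , 318.92662234],
       [  0.        , 484.38752407, 198.84666146],
       [  0.        ,   0.        ,   1.        ]]), 'position': array([ 0.44177745, -1.0415884 ,  0.87242282]), 'attitude': array([ 0.89263668, -0.0349911 ,  0.0167664 , -0.44910384])}
{'time': 0.1, 'q': array([-1.48251684e+00,  5.28373994e-01,  1.43372972e+00,  3.17501139e-07,
        1.18138132e+00, -1.78485079e-01]), 'joint_velocities': array([-1.95833062e-03, -1.13154434e-03, -2.66576958e-03,  9.17573820e-04,
        5.14502940e-04, -1.94786745e-05]), 'joint_torque': array([-6.75341835e-04, -4.40986884e+01, -1.77149999e+01,  6.35334151e-02,
        5.33557415e-02, -3.37949052e-05]), 'position': array([ 0.16473985, -0.60226082,  0.22968311]), 'tool_rot': array([ 9.91117328e-01,  1.32987018e-01,  4.28081425e-05, -9.45224170e-04]), 'ft_force': array([-0.25976638,  0.17303461, -0.26389851]), 'moment': array([-0.01542117,  0.00395449, -0.00620687]), 'grip_force': 0.0, 'grip_width': 0.08686580234276217}
```

View pics/top0.png

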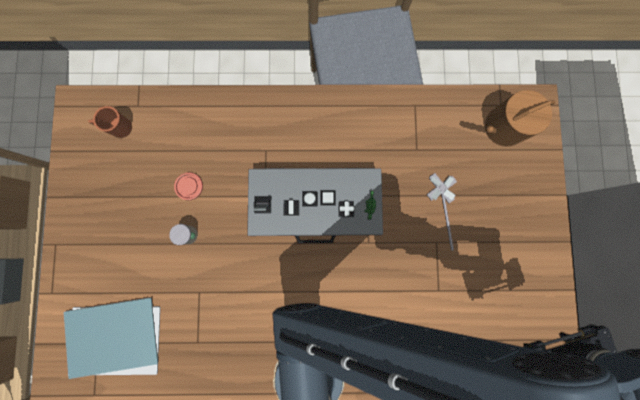

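View pics/side0.png

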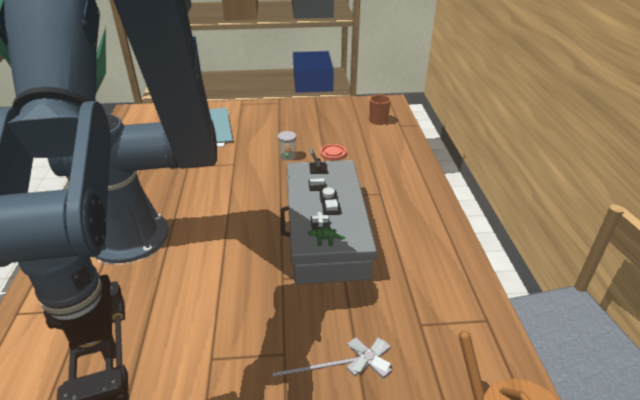

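The top view shows, left (+y) to right: latch (262,204), bar (291,207), round (310,198), square (328,198), cross (347,208) and dinosaur (370,205). The jar is at (181,234), the mold at (188,186) and the pinwheel at (442,188). In the side view the latch lever is at (316,157).

```bash
cat > h.py <<'E'
from rig import robot
import cv2,numpy as np
from scipy.spatial.transform import Rotation as R
def world(n,u,v,z=None,d=None):
    m=robot.camera_model(n); K=m['mtx']; r=np.array([(u-K[0,2])/K[0,0],(v-K[1,2])/K[1,1],1.])
    w=R.from_quat(m['attitude']).apply(r); p=m['position']
    s=d if d is not None else (z-p[2])/w[2]
    return p+s*w
def pix(n,P):
    m=robot.camera_model(n); c=R.from_quat(m['attitude']).inv().apply(np.asarray(P)-m['position']); q=c@m['mtx'].T
    return q[...,:2]/q[...,2:]
E
python3 - <<'E'
from h import *
p=cv2.imread("pics/top0.png"); d=np.load("top0.npy")
cv2.imwrite("pics/c1.png",cv2.resize(p[160:245,240:390],None,fx=5.3,fy=5.3,interpolation=cv2.INTER_CUBIC))
print(robot.camera_model("top")['position'])
# bright keys
g=p.min(2); m=(g>150).astype(np.uint8); m[:165]=0;m[240:]=0;m[:,:245]=0;m[:,385:]=0
n,l,s,c=cv2.connectedComponentsWithStats(m)
for i in range(1,n):
    if s[i,4]>15:
        dd=np.median(d[l==i]); print(s[i],c[i].round(1),world("top",*c[i],d=dd).round(4),world("top",*c[i],z=.127).round(4))
# lid
ys,xs=np.mgrid[165:240,245:386]; P=np.array([world("top",u,v,d=d[v,u]) for u,v in zip(xs.ravel(),ys.ravel())])
q=P[(P[:,2]>.09)&(P[:,2]<.145)]; print(np.median(q[:,2]),len(q))
r=cv2.minAreaRect((q[:,:2]*1000).astype(np.float32)); print(r, cv2.boxPoints(r).round(1))
hi=P[P[:,2]>.131]; print(hi[hi[:,1]>0.02].round(3)); dn=hi[hi[:,1]<0.02]; print(dn.min(0),dn.max(0))
E
```

```text
[ 0.42180891 -0.01676617  1.18737333]
[305 193  10  11  88] [309.3 198.1] [ 0.5448 -0.0055  0.1284] [ 0.545  -0.0054  0.127 ]
[323 193  10  10 100] [327.5 197.5] [ 0.5464 -0.0584  0.1274] [ 0.5465 -0.0585  0.127 ]
[289 201   4  13  52] [290.5 207. ] [0.5193 0.0493 0.1276] [0.5193 0.0493 0.127 ]
[340 202  14  14  93] [346.4 208.4] [ 0.5143 -0.1129  0.1273] [ 0.5143 -0.113   0.127 ]Traceback (most recent call last):
  File "<stdin>", line 12, in <module>
  File "h.py", line 5, in world
    m=robot.camera_model(n); K=m['mtx']; r=np.array([(u-K[0,2])/K[0,0],(v-K[1,2])/K[1,1],1.])
ValueError: time passes only in moves, steps and waits
```

View pics/c1.png

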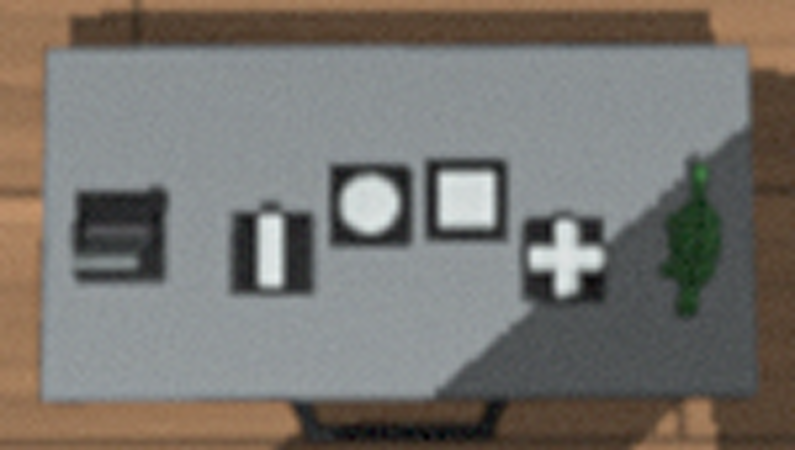

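The crop shows, left to right, latch block (centre 120,236), bar, round, square, cross and dinosaur. The latch lever leans toward the robot, its edge at crop (108,265).

```bash
sed -i 's/^def world/import functools\nCM=functools.lru_cache(robot.camera_model)\ndef world/; s/m=robot.camera_model(n)/m=CM(n)/' h.py
python3 - <<'E'
from h import *
d=np.load("top0.npy")
P=np.array([world("top",u,v,d=d[v,u]) for v in range(165,245) for u in range(245,390)])
q=P[(P[:,2]>.09)&(P[:,2]<.145)]; print(np.median(q[:,2]),len(q))
r=cv2.minAreaRect((q[:,:2]*1000).astype(np.float32)); print(cv2.boxPoints(r).round(1),r)
hi=P[P[:,2]>.131]; L=hi[hi[:,1]>0.02]; print(L.round(3)); dn=hi[hi[:,1]<-.12]; print(dn.min(0),dn.max(0))
f=lambda u,v,z:world("top",u/5.3+240-.4,v/5.3+160-.4,z=z).round(4)
for a in((46,46),(748,46),(42,400),(754,400)):print("lid",f(*a,.105))
print("latch",f(75,190,.115),f(165,190,.115),f(75,283,.115),f(165,283,.115), "lever",f(108,265,.165), f(75,265,.165),f(142,265,.165))
o=robot.get_obs();rr=R.from_quat(o['tool_rot']).as_matrix();print(rr)
E
```

```text
0.1061749979572515 8841
[[ 437.  -220.5]
 [ 635.1 -221.7]
 [ 637.7  178.4]
 [ 439.5  179.6]] ((537.3297119140625, -21.058624267578125), (400.09783935546875, 198.1202392578125), 89.6383285522461)
[[0.536 0.053 0.133]
 [0.531 0.111 0.132]
 [0.528 0.12  0.134]
 [0.524 0.147 0.144]
 [0.524 0.145 0.14 ]
 [0.524 0.142 0.14 ]
 [0.525 0.139 0.137]
 [0.524 0.136 0.141]
 [0.524 0.133 0.142]
 [0.524 0.13  0.141]
 [0.524 0.127 0.139]
 [0.524 0.124 0.142]
 [0.525 0.122 0.137]
 [0.525 0.119 0.134]
 [0.521 0.146 0.149]
 [0.521 0.143 0.151]
 [0.521 0.138 0.148]
 [0.52  0.134 0.152]
 [0.521 0.132 0.147]
 [0.52  0.129 0.151]
 [0.521 0.126 0.149]
 [0.521 0.123 0.15 ]
 [0.521 0.121 0.146]
 [0.521 0.118 0.144]
 [0.522 0.111 0.133]
 [0.517 0.148 0.156]
 [0.517 0.145 0.157]
 [0.517 0.142 0.157]
 [0.517 0.139 0.156]
 [0.517 0.136 0.159]
 [0.517 0.133 0.158]
 [0.517 0.13  0.161]
 [0.517 0.127 0.159]
 [0.517 0.125 0.159]
 [0.517 0.122 0.158]
 [0.517 0.119 0.159]
 [0.518 0.118 0.145]
 [0.514 0.149 0.166]
 [0.513 0.145 0.171]
 [0.513 0.142 0.171]
 [0.513 0.14  0.169]
 [0.513 0.137 0.169]
 [0.513 0.134 0.171]
 [
[... 487 characters left out ...]
7 0.139 0.177]
 [0.507 0.137 0.173]
 [0.507 0.134 0.173]
 [0.507 0.131 0.17 ]
 [0.507 0.128 0.173]
 [0.508 0.126 0.169]
 [0.508 0.123 0.169]
 [0.507 0.12  0.173]
 [0.507 0.117 0.172]]
[ 0.48240547 -0.19557364  0.13103025] [ 0.5524878  -0.12311852  0.1556194 ]
lid [0.6387 0.1774 0.105 ]
lid [ 0.6367 -0.2204  0.105 ]
lid [0.4394 0.1766 0.105 ]
lid [ 0.4368 -0.2183  0.105 ]
latch [0.5552 0.1583 0.115 ] [0.5549 0.1083 0.115 ] [0.5034 0.1576 0.115 ] [0.5031 0.1079 0.115 ] lever [0.509  0.1322 0.165 ] [0.5091 0.1496 0.165 ] [0.5089 0.1143 0.165 ]
[[ 9.64628902e-01  2.63611557e-01 -1.66549304e-04]
 [ 2.63611396e-01 -9.64627119e-01  1.88504196e-03]
 [ 3.36260872e-04 -1.86227025e-03 -9.99998209e-01]]
```

Call:
move_arm:
  motion: "-1 0.83 -0.76 0 0.085;-1 0.83 -0.76 0 0.085;-1 0.83 -0.76 0 0.085;-1 0.83 -0.76 0 0.085;-1 0.83 -0.76 0 0.085;-1 0.83 -0.76 0 0.085;-1 0.83 -0.76 0 0.085;-1 0.83 -0.76 0 0.085;-1 0.83 -0.76 0 0.085"
  newtons: 5

```text
time: 0.85
position: [0.2848, -0.4136, 0.2307]
tool_rot: [1.0, -0.0, 0.0, 0.001]
ft_force: [0.1, 0.2, -0.9]
grip_width: 0.035
grip_force: 0.0
```

Call:
move_arm:
  motion: "-1 0.65 -1 0 0;-1 0.65 -1 0 0;-1 0.65 -1 0 0;-1 0.65 -1 0 0;-1 0.65 -1 0 0;-1 0.65 -1 0 0;-1 0.65 -1 0 0;-1 0.65 -1 0 0;-1 0.65 -1 0 0"

```text
time: 1.6
position: [0.415, -0.2142, 0.2305]
tool_rot: [1.0, -0.001, 0.0, 0.001]
ft_force: [-0.5, -0.3, -0.9]
grip_width: 0.0004
grip_force: 0.0
```

Call:
move_arm:
  motion: "-1 0.65 -1 0 0;-1 0.65 -1 0 0;-1 0.65 -1 0 0;-1 0.65 -1 0 0;-1 0.65 -1 0 0;-1 0.65 -1 0 0;-1 0.65 -1 0 0;-1 0.65 -1 0 0;-1 0.65 -1 0 0;-1 0.65 -1 0 0"

```text
time: 2.43
position: [0.5443, -0.0147, 0.2303]
tool_rot: [1.0, -0.002, -0.0, 0.0]
ft_force: [-0.1, 0.4, 0.1]
grip_width: 0.0005
grip_force: 0.0
```

Call:
move_arm:
  motion: "-1 0 -0.045 0.15 0;-1 0 -0.045 0.3 0;-1 0 -0.045 0.4 0;-1 0 -0.045 0.4 0;-1 0 -0.045 0.42 0;-1 0 -0.045 0.44 0;-1 0 -0.045 0.455 0;-1 0 -0.045 0.47 0;-1 0 -0.045 0.48 0;-1 0 -0.045 0.49 0;-1 0 -0.045 0.49 0;-1 0 -0.045 0.49 0"

```text
time: 3.43
position: [0.5454, -0.0037, 0.1329]
tool_rot: [1.0, 0.0, 0.001, 0.0]
ft_force: [1.0, -1.2, 2.0]
grip_width: 0.0002
grip_force: 0.9
```

Call:
move_arm:
  motion: "-1 0 0 0.007 0;-1 0 0 0.014 0;-1 0 0 0.02 0;-1 0 0 0.025 0;-1 0 0 0.025 0;-1 0 0 0.025 0"

```text
time: 3.93
position: [0.5453, -0.0035, 0.1275]
tool_rot: [1.0, -0.0, 0.0, -0.0]
ft_force: [0.1, -0.9, 2.3]
grip_width: 0.0005
grip_force: 0.9
```

Call:
move_arm:
  motion: "-1 0 0 -0.12 0;-1 0 0 -0.25 0;-1 -0.13 -0.26 -0.25 0;-1 -0.13 -0.26 -0.25 0;-1 -0.13 -0.26 -0.25 0;-1 -0.13 -0.26 -0.25 0"

```text
time: 4.43
position: [0.5179, 0.0494, 0.1772]
tool_rot: [1.0, 0.001, -0.001, -0.0]
ft_force: [-0.3, -0.6, -1.2]
grip_width: 0.0006
grip_force: 0.0
```

```bash
python3 - <<'E'
from h import *
a,d=robot.camera("side"); b,e=robot.camera("top")
cv2.imwrite("pics/s1.png",np.hstack([cv2.resize(a[130:260,260:390,::-1],(400,400)),cv2.resize(b[160:250,240:330,::-1],(400,400))]))
E
```

```text
(no output)
```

View pics/s1.png

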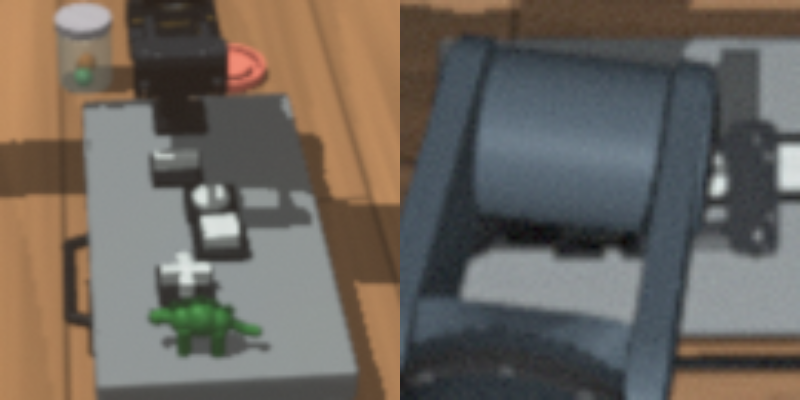

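The side crop shows the fingers over the bar key, and the round key at (210,197) looking sunk. I'll measure its depth.

```bash
cat >> h.py <<'E'
def heights():
    p,d=robot.camera("side")
    for n,x,y in(("round",.545,-.005),("bar",.519,.049),("square",.5465,-.0585),("cross",.514,-.113)):
        o=[]
        for z in(.117,.127):
            u,v=pix("side",[x,y,z]).round().astype(int)
            o.append([round(float(world("side",u+i,v+j,d=d[v+j,u+i])[2]),4) for i in(-1,0,1) for j in (0,1)])
        print(n,np.median(o[0]).round(4),np.median(o[1]).round(4),o)
E
python3 - <<'E'
from h import *
heights()
E
```

```text
round 0.1216 0.1198 [[0.1213, 0.1209, 0.1188, 0.1218, 0.1221, 0.1241], [0.1216, 0.1198, 0.1197, 0.1178, 0.1189, 0.1217]]
bar 0.1206 0.1274 [[0.1229, 0.119, 0.1236, 0.1169, 0.1207, 0.1205], [0.1268, 0.1276, 0.1287, 0.1272, 0.1245, 0.1288]]
square 0.1264 0.1271 [[0.1282, 0.1233, 0.126, 0.1267, 0.127, 0.1227], [0.1261, 0.1293, 0.1264, 0.1295, 0.1276, 0.1267]]
cross 0.1295 0.1277 [[0.1295, 0.1275, 0.1283, 0.1303, 0.1295, 0.1303], [0.1274, 0.1279, 0.1269, 0.1293, 0.1256, 0.1299]]
```

Call:
move_arm:
  motion: "-1 0 0 0.1 0;-1 0 0 0.17 0;-1 0 0 0.185 0;-1 0 0 0.195 0;-1 0 0 0.205 0;-1 0 0 0.215 0;-1 0 0 0.225 0;-1 0 0 0.235 0;-1 0 0 0.245 0;-1 0 0 0.25 0;-1 0 0 0.25 0;-1 0 0 0.25 0"

```text
time: 5.58
position: [0.5195, 0.0485, 0.1278]
tool_rot: [1.0, -0.0, 0.001, 0.0]
ft_force: [0.8, -1.0, 2.9]
grip_width: 0.0005
grip_force: 1.2
```

Call:
move_arm:
  motion: "-1 0 0 -0.12 0;-1 0 0 -0.25 0;-1 0.06 0.2 -0.25 0;-1 0.135 0.4 -0.25 0;-1 0.135 0.535 -0.25 0;-1 0.135 0.535 -0.25 0;-1 0.135 0.535 -0.25 0"

```text
time: 6.17
position: [0.5454, -0.0594, 0.177]
tool_rot: [1.0, -0.002, -0.001, -0.001]
ft_force: [-0.0, -0.2, -0.9]
grip_width: 0.0003
grip_force: 0.0
```

```bash
python3 - <<'E'
from h import *
heights()
E
```

```text
round 0.1194 0.1472 [[0.1221, 0.122, 0.1195, 0.1194, 0.1186, 0.1174], [0.1747, 0.1232, 0.1719, 0.1222, 0.1713, 0.1167]]
bar 0.2468 0.2555 [[0.1214, 0.1175, 0.2507, 0.244, 0.2515, 0.2496], [0.1142, 0.1148, 0.2554, 0.2556, 0.2646, 0.2576]]
square 0.1267 0.1269 [[0.1272, 0.124, 0.1277, 0.127, 0.1249, 0.1264], [0.1264, 0.1274, 0.125, 0.1304, 0.1285, 0.126]]
cross 0.1271 0.1278 [[0.1254, 0.128, 0.1274, 0.1268, 0.1261, 0.1289], [0.1276, 0.1266, 0.126, 0.1282, 0.128, 0.1283]]
```

Call:
move_arm:
  motion: "-1 0 0 0.1 0;-1 0 0 0.17 0;-1 0 0 0.185 0;-1 0 0 0.195 0;-1 0 0 0.205 0;-1 0 0 0.215 0;-1 0 0 0.225 0;-1 0 0 0.235 0;-1 0 0 0.245 0;-1 0 0 0.25 0;-1 0 0 0.25 0;-1 0 0 0.25 0"

```text
time: 7.22
position: [0.5463, -0.0587, 0.1277]
tool_rot: [1.0, -0.0, 0.0, 0.0]
ft_force: [0.4, 1.2, 1.6]
grip_width: 0.0004
grip_force: 1.0
```

Call:
move_arm:
  motion: "-1 0 0 -0.12 0;-1 0 0 -0.25 0;-1 0 0 -0.4 0;-1 -0.1 -0.1 -0.45 0;-1 -0.25 -0.2 -0.45 0;-1 -0.4 -0.4 -0.45 0;-1 -0.4 -0.6 -0.45 0;-1 -0.4 -0.8 -0.45 0;-1 -0.4 -0.96 -0.45 0;-1 -0.4 -0.96 -0.45 0;-1 -0.4 -0.96 -0.45 0"

```text
time: 8.13
position: [0.4656, 0.1347, 0.2174]
tool_rot: [1.0, 0.002, -0.0, 0.0]
ft_force: [-0.5, -0.1, 1.1]
grip_width: 0.0005
grip_force: 0.0
```

```bash
python3 - <<'E'
from h import *
heights()
E
```

```text
round 0.1205 0.1205 [[0.1215, 0.1205, 0.1195, 0.1204, 0.1205, 0.1215], [0.1208, 0.1206, 0.1189, 0.1201, 0.1204, 0.1212]]
bar 0.1196 0.1147 [[0.1207, 0.12, 0.1193, 0.1166, 0.1207, 0.1149], [0.1148, 0.115, 0.1146, 0.1118, 0.1156, 0.1137]]
square 0.121 0.1209 [[0.1219, 0.1187, 0.122, 0.1187, 0.1201, 0.122], [0.1185, 0.122, 0.1226, 0.1207, 0.1211, 0.1182]]
cross 0.1269 0.1278 [[0.1252, 0.1264, 0.1269, 0.1269, 0.1292, 0.129], [0.1272, 0.1283, 0.1292, 0.128, 0.1275, 0.1273]]
```

Call:
move_arm:
  motion: "-1 0 0 0.15 0;-1 0 0 0.3 0;-1 0 0 0.3 0;-1 0.1 0 0.3 0;-1 0.14 0 0.3 0;-1 0.17 0 0.3 0;-1 0.2 0 0.3 0;-1 0.23 0 0.3 0;-1 0.26 0 0.3 0;-1 0.29 0 0.3 0;-1 0.31 0 0.3 0;-1 0.31 0 0.3 0"

```text
time: 9.18
position: [0.5283, 0.1335, 0.1572]
tool_rot: [1.0, -0.0, -0.0, 0.0]
ft_force: [-2.5, 0.1, 0.6]
grip_width: 0.0007
grip_force: 1.0
```

Call:
move_arm:
  motion: "-1 0.01 0 0 0;-1 0.02 0 0 0;-1 0.03 0 0 0;-1 0.035 0 0 0;-1 0.035 0 0 0;-1 0.035 0 0 0"

```text
time: 9.68
position: [0.5355, 0.1336, 0.1578]
tool_rot: [1.0, -0.0, 0.001, -0.0]
ft_force: [-2.5, 0.7, -0.4]
grip_width: 0.0002
grip_force: 1.1
```

```bash
cat > lv.py <<'E'
from h import *
a,d=robot.camera("side")
for th in(0,.5,.8,.95,1.1):
    t=th-.45; print(th,pix("side",[.529+.05*np.sin(t),.133,.121+.05*np.cos(t)]).round(1))
import sys
cv2.imwrite(sys.argv[1],cv2.resize(a[120:200,270:370,::-1],(800,640))[:600])
E
python3 lv.py pics/l1.png
```

```text
0 [310.2 151.4]
0.5 [318.7 149.5]
0.8 [323.9 150.2]
0.95 [326.3 151.1]
1.1 [328.5 152.2]
```

View pics/l1.png

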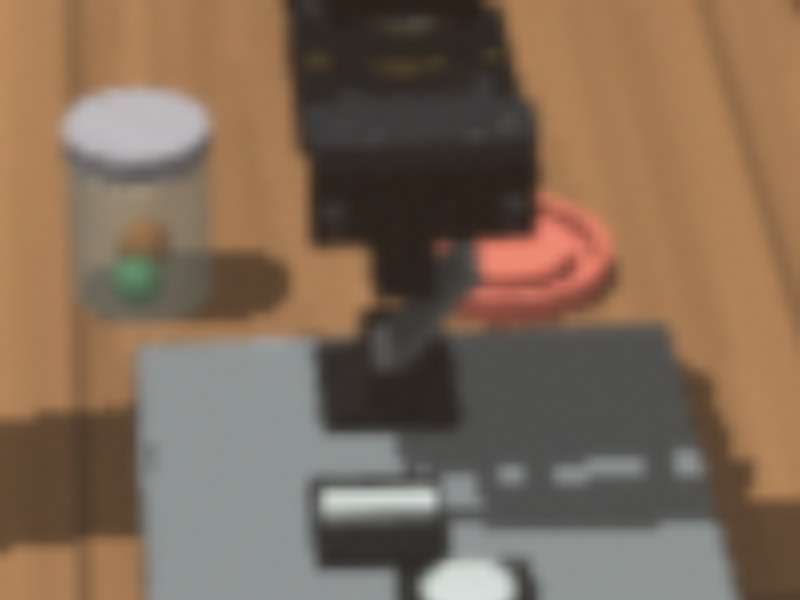

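The lever tip is at crop (462,250), which is about pixel (327.7,151) and roughly 1.0 rad. I'll nudge it on to the stop.

Call:
move_arm:
  motion: "-1 0.005 0 0 0;-1 0.01 0 0 0;-1 0.01 0 0 0;-1 0.01 0 0 0"

```text
time: 10.07
position: [0.537, 0.1335, 0.1576]
tool_rot: [1.0, -0.0, 0.0, -0.0]
ft_force: [-2.7, 0.5, 0.2]
grip_width: 0.0008
grip_force: 1.4
```

Call:
move_arm:
  motion: "-1 0.004 0 0 0;-1 0.008 0 0 0;-1 0.008 0 0 0;-1 0.008 0 0 0"

```text
time: 10.4
position: [0.5372, 0.1335, 0.1574]
tool_rot: [1.0, -0.0, -0.002, 0.0]
ft_force: [-5.6, -0.1, 2.1]
grip_width: 0.0006
grip_force: 2.8
```

Force has risen to about 6 N, so the lever is at its stop. I'll back off and retreat.

Call:
move_arm:
  motion: "-1 -0.05 0 0 0;-1 -0.15 0 0 0;-1 -0.3 0 0 0;-1 -0.35 0 -0.2 0;-1 -0.35 0 -0.4 0;-1 -0.45 0 -0.5 0;-1 -0.45 0 -0.6 0;-1 -0.45 0 -0.6 0;-1 -0.45 0 -0.6 0"

```text
time: 11.15
position: [0.4506, 0.1335, 0.2791]
tool_rot: [1.0, -0.0, 0.004, -0.0]
ft_force: [0.7, 0.0, 0.6]
grip_width: 0.0004
grip_force: 0.0
```

```bash
python3 - <<'E'
from h import *
heights()
E
python3 lv.py pics/l2.png
```

```text
round 0.1204 0.1204 [[0.1206, 0.1206, 0.1238, 0.1179, 0.1202, 0.1197], [0.1173, 0.1209, 0.1199, 0.1192, 0.1209, 0.1212]]
bar 0.1201 0.1135 [[0.1218, 0.1184, 0.1206, 0.1197, 0.1205, 0.1174], [0.1172, 0.1139, 0.1126, 0.1131, 0.1141, 0.1113]]
square 0.1199 0.1188 [[0.1209, 0.1189, 0.1194, 0.1194, 0.1204, 0.121], [0.1178, 0.1166, 0.1194, 0.1214, 0.1182, 0.1212]]
cross 0.1289 0.1273 [[0.1304, 0.1296, 0.1284, 0.1261, 0.1294, 0.1259], [0.1274, 0.131, 0.1265, 0.1272, 0.1268, 0.1289]]
0 [310.2 151.4]
0.5 [318.7 149.5]
0.8 [323.9 150.2]
0.95 [326.3 151.1]
1.1 [328.5 152.2]
```

View pics/l2.png

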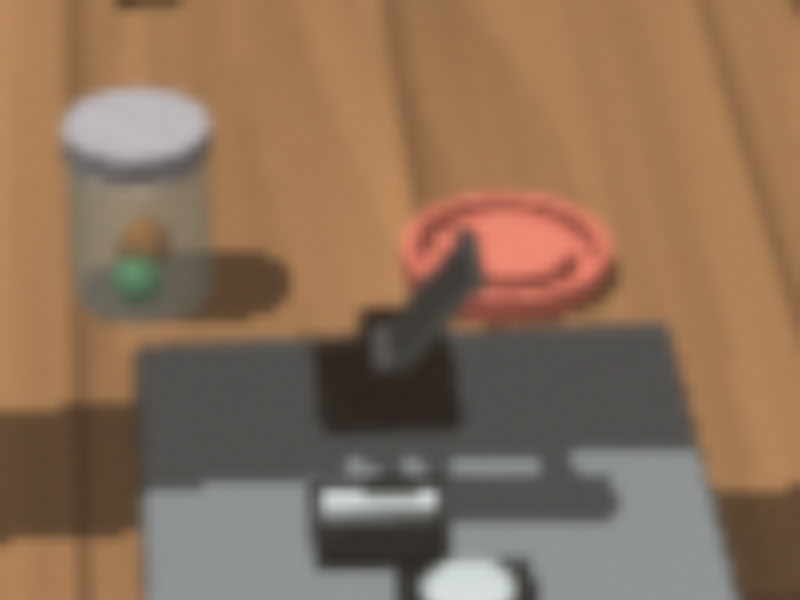

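The lever is over, with its tip at crop (470,255), about pixel (328.7,152), which matches 1.1 rad. The keys are in, the cross key is out, and the arm is clear.

```bash
python3 -c "
from rig import robot
print(robot.hand_in())"
```

```text
the job is handed in; nothing more can be done
None
```

I pressed the round, bar and square keys in that order, each about 7 mm in by depth camera. I then pushed the latch over to its stop, left the cross key out, touched none of the bystanders, and handed the job in at about 11 s; no verdict was returned.

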